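# Unclip the orange module from the docking rail

### The job

Swing the magnifier lamp to the left by its knob until its head is well clear of the docking rail. Then unclip the module with the orange cap: lift its back end against the sprung catch so that it rocks up on its front hook, draw it off the rail towards the front, and stand it upright in the grey tray with the black mat. Leave the two blue-capped modules clipped on, and do not lift or drag the dock.

Things in the scene. Friction and masses are not known exactly. Their poses are not given: they have to be found in the camera images.
- board: White fixed board on the counter, 360 (x) x 560 (y) mm and 30 mm thick, on which dock, lamp and tray stand. Origin under its centre at counter level; its top is 30 mm above the counter (z = 0.03).
- dock: Docking rail, loose on the board, 3 kg: grey plate 130 x 210 x 8 mm with an aluminium rail along its y axis. Origin under the rail's middle on the board's top, x away from the robot, z up. Three slots at y = -60, 0, +60 mm hold a module each. Pulling a module straight up only lifts the dock: its front hook is rigid.
- rail_top (a point): Middle of the rail's top, 26 mm above the board, dock axes. The rail's flange reaches x = -28 to +26 mm and is 6 mm thick, with room for the modules' feet below it.
- catch_mid (a point): Nose of the middle slot's black sprung catch, 36 mm behind (+x of) the rail's middle line, 30 mm above the board; one such catch per slot, 18 mm wide, up to 41 mm high. It leans over the module's rear foot, slides back 5 mm as the foot is lifted past its slanted nose (4 to 13 N at the foot), then springs in beneath it once the foot has risen about 15 mm.
- mod_orange: Clip-on module with an orange cap, 28 mm wide (y), body x = -34 to +33 mm, 70 mm high, about 0.18 kg, parallel plain sides to grasp across y. Origin in its middle at the level of its feet: 12 mm above the board's top while clipped on, on the rail's middle line in one of the slots, axes as the dock's. Body above two 14 mm feet that straddle the rail; it stands by itself on them.
- orange_hook (a point): Pivot of the orange module's rigid front hook, 29 mm in front (-x) of its origin and 7 mm up. Its 5 mm toe lies under the rail's front lip. To come off, the module is rocked about this point, back end up, by 16 to 20 degrees until its rear leg is above the rail, then drawn 10 mm or more towards -x and lifted.
- orange_foot (a point): Rear foot of the orange module, held down by the catch: x = 31 to 40 mm, z = 3 to 10 mm in the module's frame; this point is its top rear edge. Gripped by its sides just behind the middle, the module takes 10 to 20 N to rock past the catch: hold it firmly.
- mod_blue_a: A module of the same shape with a blue cap, to stay clipped on the rail; same frame as the orange one.
- mod_blue_b: The other module with a blue cap, to stay clipped on the rail; same frame.
- lamp_arm (a joint): Swing of the lamp arm about its upright post, rad, stiff, stays where it is left. 0 to 0.2 at the start (over the dock), grows clockwise seen from above as the head moves to the left (+y), stop at 1.9. At 1.5 or more the head is out of a gripper's way.
- lamp_knob (a point): Top of the black upright knob on the lamp head: 18 mm diameter, standing 38 mm out of the head, whose upper face is 160 mm above the board's top; a pinch or a push moves it. 174 mm from the hinge axis. The head is a white disc of 80 mm diameter and 14 mm thick.
- lamp_head (a point): Centre of the lamp head, 150 mm above the board's top and 48 mm straight below lamp_knob.
- lamp: Lamp stand, fixed: black foot of 68 mm diameter and a steel post 22 mm thick, 140 mm high; the arm, 18 mm wide, turns on it. Origin at the foot's centre, on the board's top, on the hinge axis.
- tray: Grey open tray with a black mat, fixed, 140 (x) x 110 (y) mm, walls 4 mm thick and 18 mm high, inner floor 5 mm above the board's top. Origin under its centre on the board's top.

How it is judged:
On the way, in this order (a step that is already met when the one before it is completed fails the run):
1. the lamp head is swung clear of the dock (horizontal distance between lamp_head and dock above 0.16 m), for 0.2 s.
2. the orange module is unclipped and lifted off the rail (z of mod_orange in the frame of dock above 0.045 m), for 0.1 s.
At the end, for the whole second after the job is handed in: The orange-capped module stands still and upright (0.12 rad) on the tray floor; the lamp head's centre is over 160 mm from the dock's in plan; both blue-capped modules are still clipped on (within 6 mm and 0.1 rad of seated); the dock stands flat, less than 30 mm from where it was (x of mod_orange in the frame of tray between -0.06 and 0.06 m and y of mod_orange in the frame of tray between -0.045 and 0.045 m and height (world z) of mod_orange below 0.041 m and angle between mod_orange's own z axis and vertical below 0.12 rad and linear speed of mod_orange below 0.02 m/s and horizontal distance between lamp_head and dock above 0.16 m and distance between each of mod_blue_a, mod_blue_b and dock below 0.08 m and z of each of mod_blue_a, mod_blue_b in the frame of dock below 0.018 m and angle between the z axis of each of mod_blue_a, mod_blue_b and the z axis of dock, either way round below 0.1 rad and distance of dock from where it was at the start of the episode below 0.03 m and angle between dock's own z axis and vertical below 0.03 rad); the robot touches nothing.
It fails at once if the dock is lifted or dragged (more than 30 mm, or tipped more than 0.12 rad) (distance of dock from where it was at the start of the episode above 0.03 m or angle between dock's own z axis and vertical above 0.12 rad).
It fails at once if a blue-capped module is unclipped (z of any of mod_blue_a, mod_blue_b in the frame of dock above 0.03 m).
It also fails if it takes over 54 s, if anything falls off the work surface, if the arm or the gripper's body presses on something with over 40 N, if the wrist force passes 120 N, or if a joint passes its speed limit or range.

### The arm

A 7-joint arm with a two-finger parallel gripper is mounted at the origin on a cart in front of the work surface, level with it; the furniture and walls round the work are solid. World frame = base frame: x ahead of the robot, y to its left, z up, the work surface at z = 0. Lengths are in m, angles in rad, forces in N, time in s.
With the tool pointing down it reaches from about 0.425 to 0.95 m from the base axis. Payload 16.7 kg.
Tool frame: the origin (TCP) lies between the finger pads; the fingertips stand 14 mm ahead of it and the grasp point (between the pads) lies 5 mm behind it (ctrl.nose_length is the distance from the TCP to the fingertips, in m); z points along the fingers, y is the line along which they close (so a half turn about z gives the same grasp; the last joint's range is limited). The gripper opens to 94 mm and grips with 3 to 60 N. Pads are 16 mm wide; open, the fingers measure 119 mm over their backs; the gripper's body (75 mm by 177 mm) begins 78 mm behind the grasp point.
Start: joints at [-1.335, 0.426, 0.074, 1.606, -0.034, 1.111, -0.067], TCP at [0.253, 0.626, 0.219] pointing down, gripper open.
Joint ranges: [-2.85, 2.85], [-0.5, 2.14], [-1.23, 1.37], [0.21, 2.46], [-1.02, 4.16], [0.16, 2.05], [-2.73, 2.73]. Speed limits (rad/s): [1.89, 1.89, 2.39, 2.39, 3.01, 3.01, 3.01].

### API

Orientations are given as [roll, pitch, yaw] about the fixed x, y, z axes, in that order (R = Rz(yaw) Ry(pitch) Rx(roll)).
In Python, from station import observe, vision, job_done, ctrl gives the robot as it stands. The module is installed in compiled form; this text tells all that it offers.
- The arm moves only by the tool arm_command, never from a script. Its argument "deltas" is a list of rows, each an object with "grip": the finger opening in m, from 0 to 0.094; "offset": the shift along the tool's x, y, z in m, a list of three; "delta_rot": the turn, a rotation vector about the tool's x, y, z in degrees, a list of three. In form: [{"grip": grip, "offset": [tx, ty, tz], "delta_rot": [wx, wy, wz]}, ...]. A call has 1 to 8 rows; each row is the pose to reach, as a shift and turn from the pose commanded when the call began, along the tool's axes at that moment; what a row does not reach only later rows make up. A row lasts 1/10 s, in which the tool goes at most 50 mm and 8.59 degrees, less where a joint would pass 70% of its speed; a pose out of reach is approached as far as the arm can. A call with a gripper value outside its range is refused whole. The fingers move at their own pace and stop on an object; the grip force is fixed at half the most. Time passes only in rows, so rows that repeat a pose let the fingers close. It gives the time, the measured TCP pose, the force, the opening and the grip force at its end, in the units of the state.
- observe(): the state, without advancing time (a new reading comes with each control period).
- vision.get_image(name): name is "scene" or "top"; returns a dict with "color" (420x560x3 uint8, red, green, blue), "fx", "fy", "cx", "cy" (pixels), "T" (4x4, takes a point from camera to world coordinates). Camera axes: x right, y down, z forward; pixel columns grow to the right and rows downward; lengths in m; the calibration is good to about 2 mm. A picture is of the moment at which its call begins. There is no depth.
- job_done(): hands the job in; it is judged then, once.
The state is a dict: "clock": time; "joint_positions": joint angles; "qd": joint speeds; "effort": joint torques, N m; "position": TCP position; "tcp_rot": TCP orientation; "wrist_force": force on the tool from outside, world axes, zero at the start; "moment": the same for the moment, N m; "gripper_width": finger opening in m; "gripper_force": force on a finger pad.
Only numpy, scipy, OpenCV 4.12 (cv2) and the standard library are available. Lean on these libraries where they do the work, as an engineer would, in place of code of your own. Each camera call takes 0.05 s, during which the arm holds its last target. There are 200 camera calls.

## Working session

There is one attempt and no reset: what is moved stays moved. The work goes in short steps, Python scripts to look and compute and a tool call to move; the robot and the scene stay as the last step left them, time stands still between calls to the robot, and variables do not carry over. Pictures are saved under pics/ and viewed, at most 13 in all, crops included, and the job is handed in when it is done.

Besides the shell and the picture viewer there is one more tool, called after ">>>" in YAML: its name, and indented under it one key for each argument. arm_command: Moves the arm, as the interface text tells. Its arguments: {"type":"object","properties":{"deltas":{"type":"array","items":{"type":"object","properties":{"grip":{"type":"number"},"offset":{"type":"array","items":{"type":"number"}},"delta_rot":{"type":"array","items":{"type":"number"}}}}}},"required":["deltas"]}

```bash
mkdir -p pics
cat > h.py <<'E'
import numpy as np, cv2
from station import observe, vision, job_done, ctrl
from scipy.spatial.transform import Rotation as R
def snap(name,f):
    d=vision.get_image(name); cv2.imwrite('pics/'+f+'.png',d['color'][:,:,::-1]); np.savez('pics/'+f+'.npz',**d); return d
def ray(d,u,v,z):
    T=np.array(d['T']); r=T[:3,:3]@np.array([(u-d['cx'])/d['fx'],(v-d['cy'])/d['fy'],1]); o=T[:3,3]
    return o+r*(z-o[2])/r[2]
def proj(d,p):
    T=np.array(d['T']); q=T[:3,:3].T@(np.array(p)-T[:3,3]); return d['cx']+d['fx']*q[0]/q[2], d['cy']+d['fy']*q[1]/q[2]
E
python3 - <<'E'
from h import *
np.set_printoptions(precision=4,suppress=True)
for n in ('scene','top'):
    d=snap(n,n+'0'); print(n,d['fx'],d['T'])
s=observe(); print(s['clock'],s['position'],s['tcp_rot'],s['gripper_width'])
a=[cv2.imread(f'pics/{n}0.png') for n in ('top','scene')]
E
```

```text
scene 463.1602605337556 [[ 0.544  -0.4745  0.6921 -0.0366]
 [-0.8391 -0.3037  0.4513 -0.2793]
 [-0.004  -0.8262 -0.5633  0.6282]
 [ 0.      0.      0.      1.    ]]
top 480.31930146451697 [[ 0.2301 -0.7716  0.593   0.034 ]
 [-0.9731 -0.1865  0.1349  0.0145]
 [ 0.0065 -0.6082 -0.7938  0.8467]
 [ 0.      0.      0.      1.    ]]
0.1 [0.2533 0.6253 0.2188] [-3.1404  0.0001  2.7567] 0.09403623246741354
```

View pics/top0.png

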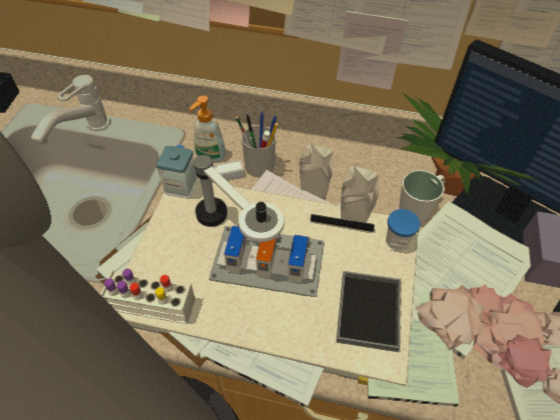

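View pics/scene0.png

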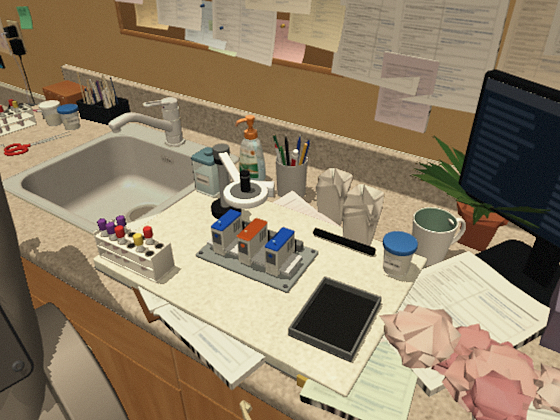

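The top view shows the dock at about (268,258), with the orange module in the middle slot at (266,252). The lamp knob top is at (261,206), the lamp foot at (211,212) and the tray at (370,310). I'll zoom in to get accurate pixels.

Run:
```python
from h import *
im=cv2.imread('pics/top0.png')[140:350,150:430]
a=cv2.resize(im,None,fx=2.85,fy=2.85,interpolation=cv2.INTER_CUBIC)
cv2.imwrite('pics/c1.png',a)
```

```text
(no output)
```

View pics/c1.png

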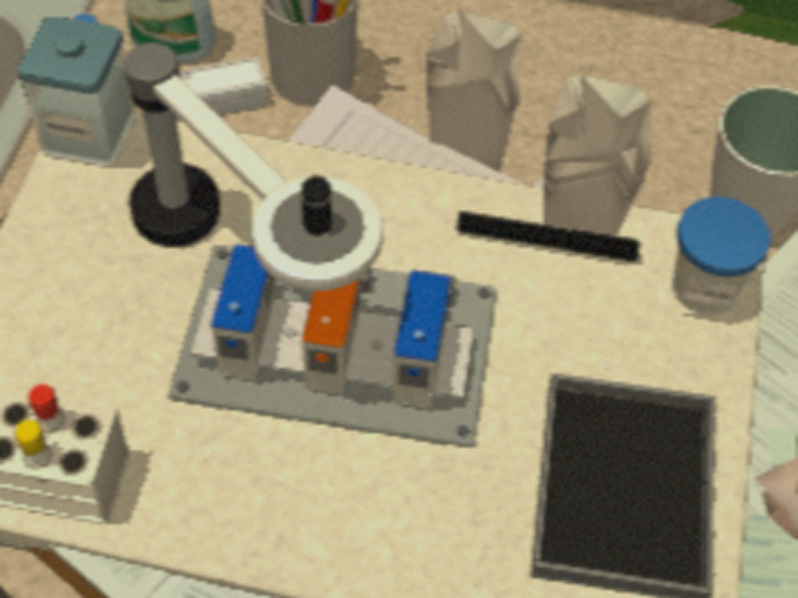

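Run:
```python
from h import *
np.set_printoptions(precision=4,suppress=True)
d=dict(np.load('pics/top0.npz'))
g=lambda u,v,z:ray(d,150+u/2.85,140+v/2.85,z)
k=g(316,183,.228);print('knob',k,'head',g(318,228,.19))
l=g(175,205,.037);print('lamp',l,np.linalg.norm((k-l)[:2]))
c=np.array([g(*p,.038) for p in [(172,398),(473,443),(496,288),(213,247)]]);print('dock',c,c.mean(0))
for i in range(4):
    e=c[(i+1)%4]-c[i];print(np.linalg.norm(e),np.degrees(np.arctan2(e[1],e[0])))
t=np.array([g(*p,.048) for p in [(533,577),(708,591),(714,396),(553,376)]]);print('tray',t,t.mean(0))
for i in range(4):
    e=t[(i+1)%4]-t[i];print(np.linalg.norm(e),np.degrees(np.arctan2(e[1],e[0])))
print('orange capfront',g(305,341,.112),g(347,347,.112))
for q in [(217,323),(255,332),(262,252)],[(397,350),(438,358),(447,275),(411,270)]:print('blue',[g(*p,.112) for p in q])
```

```text
knob [0.5141 0.1547 0.228 ] head [0.5103 0.1534 0.19  ]
lamp [0.617  0.2953 0.037 ] 0.17424920041771103
dock [[0.4581 0.2452 0.038 ]
 [0.4722 0.0411 0.038 ]
 [0.5983 0.048  0.038 ]
 [0.5856 0.2558 0.038 ]] [0.5286 0.1475 0.038 ]
0.2045487997749846 -86.06568871621599
0.1263591254552219 3.134178220177329
0.20818631241514313 93.50127245047229
0.12793387594048064 -175.22950355931064
tray [[ 0.3849 -0.012   0.048 ]
 [ 0.4009 -0.1171  0.048 ]
 [ 0.5391 -0.1098  0.048 ]
 [ 0.5292 -0.0025  0.048 ]] [ 0.4636 -0.0603  0.048 ]
0.10637996496011869 -81.36265345762091
0.1383807680576703 3.0488926290237712
0.10771853349987089 95.25314556762807
0.1446079952850129 -176.25197633715877
orange capfront [0.4783 0.1553 0.112 ] [0.4801 0.1284 0.112 ]
blue [array([0.4782, 0.2134, 0.112 ]), array([0.4773, 0.1879, 0.112 ]), array([0.5388, 0.2009, 0.112 ])]
blue [array([0.4854, 0.0973, 0.112 ]), array([0.4856, 0.071 , 0.112 ]), array([0.5493, 0.078 , 0.112 ]), array([0.5477, 0.1018, 0.112 ])]
```

```bash
cat >> h.py <<'E'
def pose(h,tilt=0):  # tool down, tool y heading h deg; tilt = turn (deg) about tool y in tool frame
    h=np.radians(h); y=np.array([np.cos(h),np.sin(h),0]); z=np.array([0,0,-1.]); x=np.cross(y,z)
    return R.from_matrix(np.c_[x,y,z])
def rows(tg):
    s=observe(); R0=R.from_euler('xyz',s['tcp_rot']); p0=np.array(s['position'])
    for p,Rt in tg:
        print(np.round(R0.inv().apply(np.array(p)-p0),3).tolist(), np.round((R0.inv()*Rt).as_rotvec(degrees=True),1).tolist())
E
python3 - <<'E'
from h import *
rows([([.40,.40,.28],pose(96)),([.514,.155,.275],pose(124)),([.514,.155,.212],pose(124))])
E
```

```text
[-0.221, -0.154, -0.061] [-0.1, -0.0, -28.1]
[-0.418, -0.338, -0.056] [-0.1, -0.0, -56.1]
[-0.418, -0.338, 0.007] [-0.1, -0.0, -56.1]
```

>>> arm_command:
  deltas:
    - {"grip":0.094,"offset":[-0.03,-0.02,-0.03],"delta_rot":[0,0,-4]}
    - {"grip":0.094,"offset":[-0.07,-0.05,-0.055],"delta_rot":[0,0,-10]}
    - {"grip":0.094,"offset":[-0.11,-0.08,-0.06],"delta_rot":[0,0,-16]}
    - {"grip":0.094,"offset":[-0.15,-0.11,-0.06],"delta_rot":[0,0,-22]}
    - {"grip":0.094,"offset":[-0.19,-0.14,-0.06],"delta_rot":[0,0,-28]}
    - {"grip":0.094,"offset":[-0.22,-0.17,-0.06],"delta_rot":[0,0,-34]}
    - {"grip":0.094,"offset":[-0.25,-0.2,-0.06],"delta_rot":[0,0,-40]}
    - {"grip":0.094,"offset":[-0.28,-0.225,-0.06],"delta_rot":[0,0,-46]}

```text
clock: 0.9
position: [0.4288, 0.3096, 0.2794]
tcp_rot: [-3.142, -0.0, -2.72]
wrist_force: [-0.3, 0.3, -0.0]
gripper_width: 0.0939
gripper_force: 0.0
```

Run:
```python
from h import *
s=observe();print(s['position'],s['tcp_rot'],s['joint_positions'])
rows([([.514,.155,.275],pose(124)),([.514,.155,.212],pose(124))])
```

```text
[0.42880484 0.30957802 0.27943648] [-3.14158660e+00 -2.92535959e-04 -2.72014862e+00] [-0.85846256  0.13246992  0.1236509   1.86411333 -0.01797077  1.14634986
  1.26376212]
[-0.015, -0.176, 0.004] [0.0, -0.0, -9.9]
[-0.015, -0.176, 0.067] [0.0, -0.0, -9.9]
```

>>> arm_command:
  deltas:
    - {"grip":0.094,"offset":[-0.004,-0.045,0.0],"delta_rot":[0,0,-5]}
    - {"grip":0.094,"offset":[-0.008,-0.09,0.0],"delta_rot":[0,0,-10]}
    - {"grip":0.094,"offset":[-0.012,-0.135,0.004],"delta_rot":[0,0,-10]}
    - {"grip":0.094,"offset":[-0.015,-0.176,0.004],"delta_rot":[0,0,-10]}
    - {"grip":0.094,"offset":[-0.015,-0.176,0.03],"delta_rot":[0,0,-10]}
    - {"grip":0.094,"offset":[-0.015,-0.176,0.055],"delta_rot":[0,0,-10]}
    - {"grip":0.094,"offset":[-0.015,-0.176,0.067],"delta_rot":[0,0,-10]}
    - {"grip":0.05,"offset":[-0.015,-0.176,0.067],"delta_rot":[0,0,-10]}

```text
clock: 1.7
position: [0.5127, 0.157, 0.2111]
tcp_rot: [3.141, -0.003, -2.549]
wrist_force: [1.0, 0.3, 0.4]
gripper_width: 0.089
gripper_force: 0.0
```

>>> arm_command:
  deltas:
    - {"grip":0.0,"offset":[0,0,0],"delta_rot":[0,0,0]}
    - {"grip":0.0,"offset":[0,0,0],"delta_rot":[0,0,0]}
    - {"grip":0.0,"offset":[0,0,0],"delta_rot":[0,0,0]}
    - {"grip":0.0,"offset":[0,0,0],"delta_rot":[0,0,0]}
    - {"grip":0.0,"offset":[0,0,0],"delta_rot":[0,0,0]}

```text
clock: 2.2
position: [0.5137, 0.1573, 0.2128]
tcp_rot: [3.142, 0.0, -2.549]
wrist_force: [-0.3, -0.8, -0.2]
gripper_width: 0.0492
gripper_force: 0.0
```

Run:
```python
from h import *
H=np.array([.617,.295]);p=np.array(observe()['position'])
print(p); r=np.linalg.norm(p[:2]-H);a0=np.degrees(np.arctan2(*(p[:2]-H)[::-1]));print(r,a0,observe()['gripper_width'])
rows([([*(H+.174*np.array([np.cos(np.radians(a0-i)),np.sin(np.radians(a0-i))])),.212],pose(124-i*.7)) for i in range(0,89,4)])
```

```text
[0.51365701 0.15728421 0.21280298]
0.17217842997392865 -126.88484449787487 0.049247818878945145
[0.002, -0.001, 0.001] [0.0, 0.0, -0.0]
[0.005, 0.011, 0.001] [0.0, 0.0, 2.8]
[0.008, 0.023, 0.001] [0.0, 0.0, 5.6]
[0.01, 0.035, 0.001] [0.0, 0.0, 8.4]
[0.011, 0.047, 0.001] [0.0, 0.0, 11.2]
[0.011, 0.059, 0.001] [0.0, 0.0, 14.0]
[0.011, 0.071, 0.001] [0.0, 0.0, 16.8]
[0.009, 0.083, 0.001] [0.0, 0.0, 19.6]
[0.007, 0.095, 0.001] [0.0, 0.0, 22.4]
[0.004, 0.107, 0.001] [0.0, 0.0, 25.2]
[-0.0, 0.118, 0.001] [0.0, 0.0, 28.0]
[-0.005, 0.13, 0.001] [0.0, 0.0, 30.8]
[-0.01, 0.14, 0.001] [0.0, 0.0, 33.6]
[-0.016, 0.151, 0.001] [0.0, 0.0, 36.4]
[-0.023, 0.161, 0.001] [0.0, 0.0, 39.2]
[-0.031, 0.17, 0.001] [0.0, 0.0, 42.0]
[-0.039, 0.179, 0.001] [0.0, 0.0, 44.8]
[-0.048, 0.188, 0.001] [0.0, 0.0, 47.6]
[-0.058, 0.195, 0.001] [0.0, 0.0, 50.4]
[-0.067, 0.202, 0.001] [0.0, 0.0, 53.2]
[-0.078, 0.208, 0.001] [0.0, 0.0, 56.0]
[-0.089, 0.214, 0.001] [0.0, 0.0, 58.8]
[-0.1, 0.219, 0.001] [0.0, 0.0, 61.6]
```

>>> arm_command:
  deltas:
    - {"grip":0.0,"offset":[0,0,0],"delta_rot":[0,0,0]}
    - {"grip":0.0,"offset":[0,0,0],"delta_rot":[0,0,0]}
    - {"grip":0.0,"offset":[0,0,0],"delta_rot":[0,0,0]}
    - {"grip":0.0,"offset":[0,0,0],"delta_rot":[0,0,0]}
    - {"grip":0.0,"offset":[0,0,0],"delta_rot":[0,0,0]}
    - {"grip":0.0,"offset":[0,0,0],"delta_rot":[0,0,0]}

```text
clock: 2.8
position: [0.5135, 0.1571, 0.2124]
tcp_rot: [-3.142, -0.0, -2.549]
wrist_force: [-1.2, -0.8, 0.3]
gripper_width: 0.0173
gripper_force: 30.0
```

>>> arm_command:
  deltas:
    - {"grip":0.0,"offset":[0.003,0.006,0],"delta_rot":[0,0,1.4]}
    - {"grip":0.0,"offset":[0.005,0.012,0],"delta_rot":[0,0,2.8]}
    - {"grip":0.0,"offset":[0.007,0.023,0],"delta_rot":[0,0,5.6]}
    - {"grip":0.0,"offset":[0.009,0.035,0],"delta_rot":[0,0,8.4]}
    - {"grip":0.0,"offset":[0.01,0.047,0],"delta_rot":[0,0,11.2]}
    - {"grip":0.0,"offset":[0.01,0.059,0],"delta_rot":[0,0,14]}
    - {"grip":0.0,"offset":[0.01,0.071,0],"delta_rot":[0,0,16.8]}
    - {"grip":0.0,"offset":[0.008,0.083,0],"delta_rot":[0,0,19.6]}

```text
clock: 3.6
position: [0.4597, 0.2207, 0.2124]
tcp_rot: [-3.141, -0.002, -2.894]
wrist_force: [-8.9, -8.6, 8.2]
gripper_width: 0.0174
gripper_force: 30.0
```

Run:
```python
from h import *
H=np.array([.617,.295]);s=observe();p=np.array(s['position'])
r=np.linalg.norm(p[:2]-H);a0=np.degrees(np.arctan2(*(p[:2]-H)[::-1]));print(p,r,a0,s['gripper_width'],s['wrist_force'],s['tcp_rot'])
h=np.degrees(s['tcp_rot'][2])-90; print(h)
rows([([*(H+r*np.array([np.cos(np.radians(a)),np.sin(np.radians(a))])),.212],pose(124-(-127-a)*.7)) for a in range(-150,-218,-5)])
```

```text
[0.45970735 0.22074247 0.21236364] 0.17394009972835833 -154.72810267444265 0.017387454257811 [-8.85298614 -8.61789355  8.15943348] [-3.14054296e+00 -1.92518257e-03 -2.89423873e+00]
-255.82766403008222
[-0.003, -0.014, 0.0] [-0.1, -0.1, -3.7]
[0.0, 0.001, 0.0] [-0.1, -0.1, -0.2]
[0.002, 0.016, 0.0] [-0.1, -0.1, 3.3]
[0.003, 0.031, 0.0] [-0.1, -0.1, 6.8]
[0.003, 0.046, 0.0] [-0.1, -0.1, 10.3]
[0.001, 0.061, 0.0] [-0.1, -0.1, 13.8]
[-0.002, 0.076, 0.0] [-0.1, -0.1, 17.3]
[-0.006, 0.091, 0.0] [-0.1, -0.1, 20.8]
[-0.012, 0.105, 0.0] [-0.1, -0.1, 24.3]
[-0.019, 0.118, 0.0] [-0.1, -0.1, 27.8]
[-0.027, 0.131, 0.0] [-0.1, -0.1, 31.3]
[-0.036, 0.143, 0.0] [-0.1, -0.1, 34.8]
[-0.046, 0.155, 0.0] [-0.1, -0.1, 38.3]
[-0.057, 0.165, 0.0] [-0.1, -0.1, 41.8]
```

>>> arm_command:
  deltas:
    - {"grip":0.0,"offset":[0.001,0.01,0],"delta_rot":[0,0,2]}
    - {"grip":0.0,"offset":[0.003,0.022,0],"delta_rot":[0,0,4.7]}
    - {"grip":0.0,"offset":[0.003,0.034,0],"delta_rot":[0,0,7.5]}
    - {"grip":0.0,"offset":[0.003,0.046,0],"delta_rot":[0,0,10.3]}
    - {"grip":0.0,"offset":[0.001,0.061,0],"delta_rot":[0,0,13.8]}
    - {"grip":0.0,"offset":[-0.002,0.076,0],"delta_rot":[0,0,17.3]}
    - {"grip":0.0,"offset":[-0.006,0.091,0],"delta_rot":[0,0,20.8]}
    - {"grip":0.0,"offset":[-0.012,0.105,0],"delta_rot":[0,0,24.3]}

```text
clock: 4.4
position: [0.4448, 0.3266, 0.2122]
tcp_rot: [-3.14, -0.002, 2.966]
wrist_force: [-5.9, -2.3, 5.1]
gripper_width: 0.0177
gripper_force: 30.0
```

Run:
```python
from h import *
H=np.array([.617,.295]);s=observe();p=np.array(s['position'])
r=np.linalg.norm(p[:2]-H);a0=np.degrees(np.arctan2(*(p[:2]-H)[::-1]));print(p,r,a0,s['gripper_width'],s['wrist_force'],s['tcp_rot'])
rows([([*(H+r*np.array([np.cos(np.radians(a)),np.sin(np.radians(a))])),.212],pose(124-(-127-a)*.7)) for a in range(-195,-218,-5)])
```

```text
[0.44481876 0.3265711  0.21224094] 0.17505174292744444 169.60967984837126 0.01769156920645793 [-5.91064735 -2.30407899  5.05125555] [-3.14024268e+00 -2.22511560e-03  2.96553055e+00]
[-0.001, 0.014, 0.0] [-0.1, -0.1, 3.5]
[-0.003, 0.029, 0.0] [-0.1, -0.1, 7.0]
[-0.006, 0.044, 0.0] [-0.1, -0.1, 10.5]
[-0.01, 0.059, 0.0] [-0.1, -0.1, 14.0]
[-0.016, 0.073, 0.0] [-0.1, -0.1, 17.5]
```

>>> arm_command:
  deltas:
    - {"grip":0.0,"offset":[-0.001,0.014,0],"delta_rot":[0,0,3.5]}
    - {"grip":0.0,"offset":[-0.003,0.029,0],"delta_rot":[0,0,7]}
    - {"grip":0.0,"offset":[-0.006,0.044,0],"delta_rot":[0,0,10.5]}
    - {"grip":0.0,"offset":[-0.01,0.059,0],"delta_rot":[0,0,14]}
    - {"grip":0.0,"offset":[-0.016,0.072,0],"delta_rot":[0,0,17]}
    - {"grip":0.0,"offset":[-0.016,0.072,0],"delta_rot":[0,0,17]}
    - {"grip":0.05,"offset":[-0.016,0.072,0],"delta_rot":[0,0,17]}
    - {"grip":0.05,"offset":[-0.016,0.072,0],"delta_rot":[0,0,17]}

```text
clock: 5.2
position: [0.4744, 0.3938, 0.2124]
tcp_rot: [-3.141, 0.0, 2.672]
wrist_force: [0.5, -0.3, 0.7]
gripper_width: 0.0303
gripper_force: 0.0
```

>>> arm_command:
  deltas:
    - {"grip":0.05,"offset":[0,0,0],"delta_rot":[0,0,0]}
    - {"grip":0.05,"offset":[0,0,0],"delta_rot":[0,0,0]}
    - {"grip":0.05,"offset":[0,0,-0.04],"delta_rot":[0,0,0]}
    - {"grip":0.05,"offset":[0,0,-0.08],"delta_rot":[0,0,0]}

```text
clock: 5.6
position: [0.474, 0.3937, 0.2928]
tcp_rot: [-3.139, -0.0, 2.671]
wrist_force: [0.2, 0.1, -0.1]
gripper_width: 0.0499
gripper_force: 0.0
```

Run:
```python
from h import *
snap('scene','scene1');snap('top','top1');print(observe()['position'],observe()['gripper_width'])
im=cv2.imread('pics/top1.png')[140:350,150:430]
cv2.imwrite('pics/c2.png',cv2.resize(im,None,fx=2.85,fy=2.85,interpolation=cv2.INTER_CUBIC))
im=cv2.imread('pics/scene1.png')[180:375,150:410]
cv2.imwrite('pics/c3.png',cv2.resize(im,None,fx=3,fy=3,interpolation=cv2.INTER_CUBIC))
```

```text
[0.47617567 0.39538616 0.29784282] 0.050023261694025774
```

View pics/c2.png

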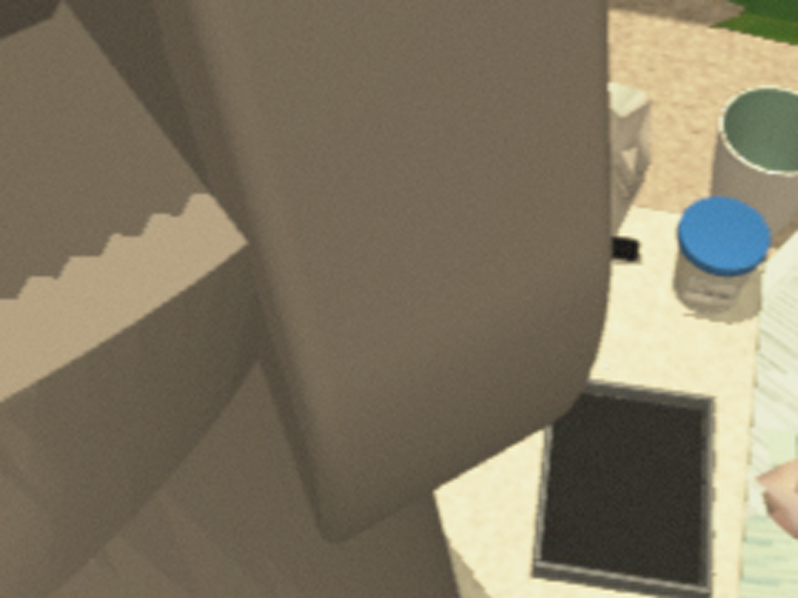

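View pics/c3.png

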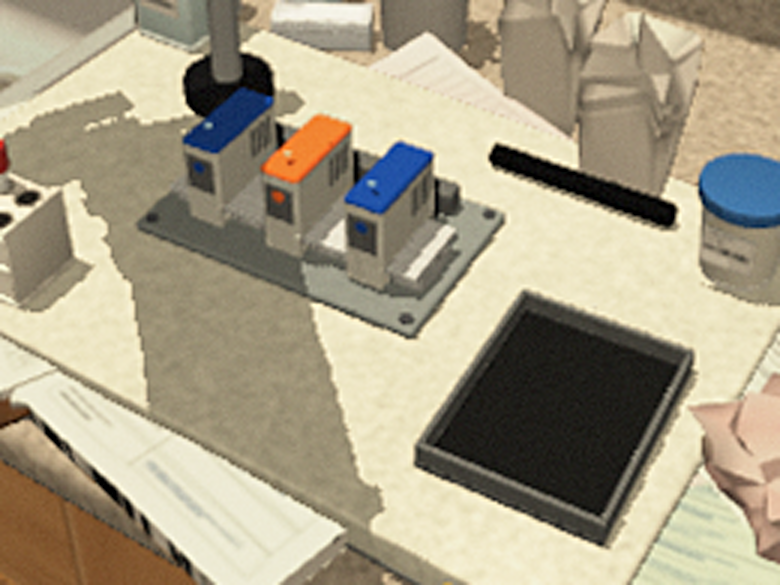

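The top view is blocked by the arm. The scene crop shows the orange cap with corners at about (262,178), (301,186), (352,122) and (314,114), and the catches behind the modules. The lamp is out of frame.

Run:
```python
from h import *
np.set_printoptions(precision=4,suppress=True)
d=dict(np.load('pics/scene1.npz'))
g=lambda p,z:ray(d,150+p[0]/3,180+p[1]/3,z)
def quad(n,q,z):
    c=np.array([g(p,z) for p in q]); e=[np.linalg.norm(c[(i+1)%4]-c[i]) for i in range(4)]
    a=[np.degrees(np.arctan2(*(v[1::-1]))) for v in (c[1]-c[0],c[2]-c[1],c[2]-c[3],c[3]-c[0])]
    print(n,c.mean(0),np.array(e),np.array(a)); return c.mean(0)
o=quad('or',[(262,178),(301,186),(352,122),(314,114)],.112)
r=quad('bR',[(345,206),(382,216),(434,150),(398,142)],.112)
l=quad('bL',[(183,147),(222,152),(273,97),(236,88)],.112)
v=l-r;print('rail yaw',np.degrees(np.arctan2(v[1],v[0]))-90,np.linalg.norm(v),(l+r)/2)
quad('dock',[(138,224),(412,333),(504,213),(240,120)],.038)
quad('tray',[(417,450),(607,530),(692,352),(526,292)],.048)
for q in [(262,178),(301,186),(352,122),(314,114)]: 
  P=g(q,.112);
```

```text
or [0.5055 0.1395 0.112 ] [0.025  0.0705 0.026  0.0712] [-75.1289   9.0464 -76.8499   9.8785]
bR [0.5093 0.0813 0.112 ] [0.0235 0.0702 0.0236 0.0693] [-79.9738   6.3918 -77.6472   6.4339]
bL [0.5031 0.1993 0.112 ] [0.0252 0.0647 0.0271 0.0693] [-69.0234   8.2743 -79.6842  10.3687]
rail yaw 3.0119071446875836 0.11817522191071056 [0.5062 0.1403 0.112 ]
dock [0.527  0.1492 0.038 ] [0.2052 0.127  0.2126 0.1288] [-86.4929   3.8164 -86.8867   7.1204]
tray [ 0.4621 -0.062   0.048 ] [0.108  0.1389 0.1046 0.1394] [-85.6258   5.3758 -85.9097   3.9927]
```

Run:
```python
from h import *
np.set_printoptions(precision=4,suppress=True)
t=dict(np.load('pics/top0.npz'));s=dict(np.load('pics/scene1.npz'))
def tri(a,b):
    px=[(t,150+a[0]/2.85,140+a[1]/2.85),(s,150+b[0]/3,180+b[1]/3)]
    A=np.zeros((3,3));y=np.zeros(3);L=[]
    for d,u,v in px:
        o=np.array(d['T'])[:3,3];r=ray(d,u,v,0.1)-o;r/=np.linalg.norm(r);M=np.eye(3)-np.outer(r,r);A+=M;y+=M@o;L.append((M,o))
    X=np.linalg.solve(A,y);return X,max(np.linalg.norm(M@(X-o)) for M,o in L)
for n,a,b in [('oFL',(305,341),(262,178)),('oFR',(347,347),(301,186)),('bRFL',(397,350),(345,206)),('bRFR',(438,358),(382,216)),('bRBR',(447,275),(434,150)),('bRBL',(411,270),(398,142)),('bLFL',(217,323),(183,147)),('bLFR',(255,332),(222,152)),('bLBR',(269,252),(273,97)),('bLBL',(232,247),(236,88)),
 ('dFL',(172,398),(138,224)),('dFR',(473,443),(412,333)),('dBR',(496,288),(504,213)),('tFL',(533,577),(417,450)),('tFR',(708,591),(607,530)),('tBR',(714,396),(692,352)),('tBL',(553,376),(526,292)),('knobO',(325,320),(291,157)),('knobR',(418,334),(373,184))]:
    print(n,*tri(a,b))
```

```text
oFL [0.4863 0.1594 0.0951] 0.0020934765701121805
oFR [0.4865 0.1306 0.1002] 0.0008441555712654394
bRFL [0.4927 0.1005 0.0952] 0.002946472904242364
bRFR [0.4903 0.0729 0.1009] 0.0021530739780099653
bRBR [0.5544 0.0786 0.1049] 7.235820435812962e-05
bRBL [0.5531 0.1034 0.1027] 0.0010470243921167997
bLFL [0.483  0.2183 0.0981] 0.0034175705390142117
bLFR [0.4828 0.1899 0.1034] 0.00024060882343679025
bLBR [0.5454 0.1979 0.105 ] 0.0006888915652131484
bLBL [0.5409 0.2233 0.1065] 0.0009290809705622192
dFL [0.4575 0.2453 0.0381] 0.0005232818698745575
dFR [0.4724 0.0416 0.0359] 0.0008884648664553096
dBR [0.5968 0.0485 0.0388] 0.0009882066919019764
tFL [ 0.3871 -0.0129  0.0472] 0.0019420813505621906
tFR [ 0.4056 -0.1187  0.037 ] 0.0004230380826316053
tBR [ 0.538  -0.1089  0.0471] 0.0016524994065370195
tBL [ 0.5313 -0.0025  0.0444] 0.00011548956461752501
knobO [0.4998 0.1482 0.1061] 0.00039992408922654533
knobR [0.5002 0.0873 0.1109] 0.0005688439083963951
```

Run:
```python
from h import *
print(observe()['position'],observe()['joint_positions'])
rows([([.526,.148,.28],pose(94)),([.526,.148,.14],pose(94))])
```

```text
[0.47617567 0.39538616 0.29784282] [-1.00870719  0.27440033  0.26503154  1.66036153 -0.07655265  1.20953095
  0.37347209]
[-0.157, -0.198, 0.017] [0.4, 0.2, -31.0]
[-0.156, -0.199, 0.157] [0.4, 0.2, -31.0]
```

>>> arm_command:
  deltas:
    - {"grip":0.044,"offset":[-0.03,-0.035,0.0],"delta_rot":[0,0,-5]}
    - {"grip":0.044,"offset":[-0.055,-0.07,0.0],"delta_rot":[0,0,-10]}
    - {"grip":0.044,"offset":[-0.085,-0.105,0.0],"delta_rot":[0,0,-16]}
    - {"grip":0.044,"offset":[-0.11,-0.14,0.0],"delta_rot":[0,0,-22]}
    - {"grip":0.044,"offset":[-0.135,-0.17,0.01],"delta_rot":[0,0,-28]}
    - {"grip":0.044,"offset":[-0.157,-0.198,0.04],"delta_rot":[0,0,-31]}
    - {"grip":0.044,"offset":[-0.157,-0.199,0.085],"delta_rot":[0.4,0.2,-31]}
    - {"grip":0.044,"offset":[-0.157,-0.199,0.13],"delta_rot":[0.4,0.2,-31]}

```text
clock: 6.5
position: [0.5246, 0.1445, 0.1617]
tcp_rot: [-3.136, -0.003, -3.073]
wrist_force: [0.9, 1.0, -0.3]
gripper_width: 0.0439
gripper_force: 0.0
```

>>> arm_command:
  deltas:
    - {"grip":0.044,"offset":[0,0,0.02],"delta_rot":[0,0,0]}
    - {"grip":0.044,"offset":[0,0,0.02],"delta_rot":[0,0,0]}
    - {"grip":0.044,"offset":[0,0,0.02],"delta_rot":[0,0,0]}

```text
clock: 6.8
position: [0.5243, 0.1456, 0.143]
tcp_rot: [-3.136, -0.005, -3.071]
wrist_force: [-0.2, 0.4, 0.6]
gripper_width: 0.0437
gripper_force: 0.0
```

Run:
```python
from h import *
d=snap('scene','scene2');s=observe();print(s['position'],s['tcp_rot'],s['gripper_width'])
p=np.array(s['position']);Rt=R.from_euler('xyz',s['tcp_rot']);
for o in ([0,0,.014],[0,.022,.014],[0,-.022,.014]): print(proj(d,p+Rt.apply(o)))
im=d['color'][150:345,150:410,::-1]
cv2.imwrite('pics/c4.png',cv2.resize(im,None,fx=3,fy=3,interpolation=cv2.INTER_CUBIC))
```

```text
[0.52480547 0.14587462 0.14374619] [-3.13634783 -0.00368764 -3.07105285] 0.04420935827160829
(np.float64(255.62308093752404), np.float64(215.66857055439328))
(np.float64(245.64272807693368), np.float64(212.47334684228775))
(np.float64(265.8118009244474), np.float64(218.93050328893338))
```

View pics/c4.png

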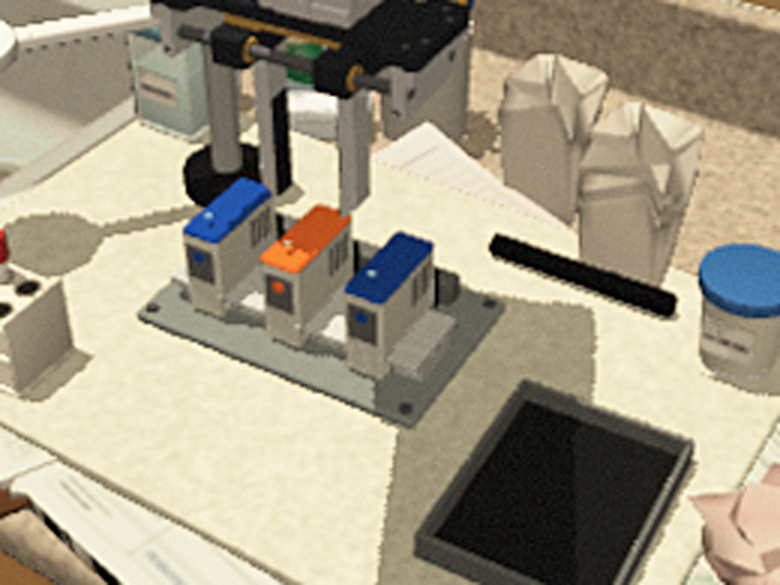

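The fingers straddle the orange module's line, with tips at about (290,195) and (355,207). I'll fit the dock pose jointly to all the cap corners before descending.

Run:
```python
from h import *
from scipy.optimize import least_squares as ls
np.set_printoptions(precision=4,suppress=True)
t=dict(np.load('pics/top0.npz'));s=dict(np.load('pics/scene1.npz'))
B={'o':0,'R':-.06,'L':.06}
C=[(-1,1),(-1,-1),(1,-1),(1,1)]
S={'o':[(262,178),(301,186),(352,122),(314,114)],'R':[(345,206),(382,216),(434,150),(398,142)],'L':[(183,147),(222,152),(273,97),(236,88)]}
T={'o':[(305,341),(347,347)],'R':[(397,350),(438,358),(447,275),(411,270)],'L':[(217,323),(255,332),(269,252),(232,247)]}
def f(q):
    x,y,a,z,hl,hw=q[:6]; c,n=np.cos(a),np.sin(a); e=[]
    for d,D,sc,ox,oy,k in((s,S,3,150,180,6),(t,T,2.85,150,140,8)):
        for b in D:
            for (i,j),p in zip(C,D[b]):
                mx,my=-.0005+i*hl,B[b]+j*hw
                u,v=proj(d,[x+c*mx-n*my,y+n*mx+c*my,z]); e+=[u+q[k]-ox-p[0]/sc,v+q[k+1]-oy-p[1]/sc]
    return np.array(e+list(np.array(q[6:])*2))
r=ls(f,[.52,.147,.07,.11,.034,.014,0,0,0,0],x_scale=[.01]*6+[1]*4);print(r.x,np.sqrt(np.mean(r.fun**2)))
g=lambda q:f([q[0],q[1],q[2],.112,.0335,.014,*q[3:]])
r=ls(g,[.52,.147,.07,0,0,0,0],x_scale=[.01]*3+[1]*4);print(r.x,np.sqrt(np.mean(r.fun**2)))
```

```text
[ 0.5193  0.1484  0.0863  0.1006  0.0331  0.0131 -0.497   0.1035  0.3753
 -0.3148] 0.9469759593961902
[ 0.5112  0.144   0.0841  0.136   1.5367 -0.4431 -0.7644] 1.255347448979391
```

Run:
```python
from h import *
rows([([.524,.1475,.08],pose(94.4))])
```

```text
[0.0, 0.002, 0.064] [-0.3, -0.2, -0.4]
```

>>> arm_command:
  deltas:
    - {"grip":0.044,"offset":[0,0.002,0.01],"delta_rot":[-0.3,-0.2,-0.4]}
    - {"grip":0.044,"offset":[0,0.002,0.02],"delta_rot":[-0.3,-0.2,-0.4]}
    - {"grip":0.044,"offset":[0,0.002,0.03],"delta_rot":[-0.3,-0.2,-0.4]}
    - {"grip":0.044,"offset":[0,0.002,0.036],"delta_rot":[-0.3,-0.2,-0.4]}
    - {"grip":0.044,"offset":[0,0.002,0.042],"delta_rot":[-0.3,-0.2,-0.4]}

```text
clock: 7.35
position: [0.5236, 0.1474, 0.0997]
tcp_rot: [-3.141, -0.002, -3.064]
wrist_force: [-1.0, -0.9, -0.1]
gripper_width: 0.0446
gripper_force: 0.0
```

>>> arm_command:
  deltas:
    - {"grip":0.044,"offset":[0,0,0.008],"delta_rot":[0,0,0]}
    - {"grip":0.044,"offset":[0,0,0.016],"delta_rot":[0,0,0]}
    - {"grip":0.044,"offset":[0,0,0.022],"delta_rot":[0,0,0]}
    - {"grip":0.036,"offset":[0,0,0.022],"delta_rot":[0,0,0]}
    - {"grip":0.032,"offset":[0,0,0.022],"delta_rot":[0,0,0]}

```text
clock: 7.85
position: [0.5237, 0.1474, 0.0784]
tcp_rot: [-3.141, -0.002, -3.064]
wrist_force: [-0.3, 0.1, 0.4]
gripper_width: 0.0333
gripper_force: 0.0
```

Run:
```python
from h import *
d=snap('scene','scene3');s=observe();print(s['position'],s['tcp_rot'],s['gripper_width'],s['wrist_force'],s['gripper_force'])
im=d['color'][190:290,180:312,::-1]
cv2.imwrite('pics/c5.png',cv2.resize(im,None,fx=6,fy=6,interpolation=cv2.INTER_CUBIC))
```

```text
[0.52383822 0.14749034 0.07864715] [-3.14116821e+00 -1.51054309e-03 -3.06402321e+00] 0.03210367281343184 [1.26207352 0.05312823 0.1481222 ] 0.0
```

View pics/c5.png

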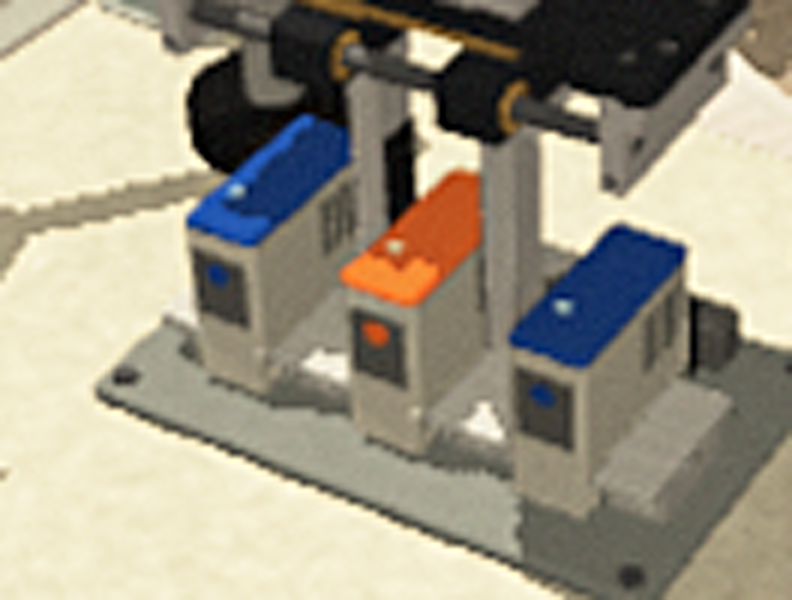

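The finger sits just behind the middle of the orange module, at crop (485–540, 330), clear of the blue modules. I'll close the grip now.

>>> arm_command:
  deltas:
    - {"grip":0.02,"offset":[0,0,0],"delta_rot":[0,0,0]}
    - {"grip":0.0,"offset":[0,0,0],"delta_rot":[0,0,0]}
    - {"grip":0.0,"offset":[0,0,0],"delta_rot":[0,0,0]}
    - {"grip":0.0,"offset":[0,0,0],"delta_rot":[0,0,0]}
    - {"grip":0.0,"offset":[0,0,0],"delta_rot":[0,0,0]}
    - {"grip":0.0,"offset":[0,0,0],"delta_rot":[0,0,0]}

```text
clock: 8.5
position: [0.5239, 0.1476, 0.0787]
tcp_rot: [-3.141, -0.001, -3.064]
wrist_force: [-0.8, 1.5, 6.7]
gripper_width: 0.0276
gripper_force: 29.9
```

>>> arm_command:
  deltas:
    - {"grip":0.0,"offset":[0.0008,0,-0.001],"delta_rot":[0,-1.5,0]}
    - {"grip":0.0,"offset":[0.0016,0,-0.0019],"delta_rot":[0,-3,0]}
    - {"grip":0.0,"offset":[0.0024,0,-0.0028],"delta_rot":[0,-4.5,0]}
    - {"grip":0.0,"offset":[0.0033,0,-0.0037],"delta_rot":[0,-6,0]}
    - {"grip":0.0,"offset":[0.0033,0,-0.0037],"delta_rot":[0,-6,0]}

```text
clock: 9.0
position: [0.5195, 0.147, 0.082]
tcp_rot: [-3.141, 0.103, -3.064]
wrist_force: [-0.4, -0.9, -4.6]
gripper_width: 0.0277
gripper_force: 29.9
```

>>> arm_command:
  deltas:
    - {"grip":0.0,"offset":[0.0008,0,-0.0009],"delta_rot":[0,-1.5,0]}
    - {"grip":0.0,"offset":[0.0016,0,-0.0019],"delta_rot":[0,-3,0]}
    - {"grip":0.0,"offset":[0.0024,0,-0.0028],"delta_rot":[0,-4.5,0]}
    - {"grip":0.0,"offset":[0.0033,0,-0.0037],"delta_rot":[0,-6,0]}
    - {"grip":0.0,"offset":[0.0033,0,-0.0037],"delta_rot":[0,-6,0]}

```text
clock: 9.5
position: [0.5159, 0.1466, 0.0851]
tcp_rot: [-3.14, 0.206, -3.064]
wrist_force: [-2.4, -2.1, -4.6]
gripper_width: 0.028
gripper_force: 29.9
```

Run:
```python
from h import *
d=snap('scene','scene4');s=observe();print(s['position'],s['tcp_rot'],s['gripper_width'],s['wrist_force'],s['moment'])
im=d['color'][190:290,180:312,::-1]
cv2.imwrite('pics/c6.png',cv2.resize(im,None,fx=6,fy=6,interpolation=cv2.INTER_CUBIC))
```

```text
[0.51610087 0.14665901 0.08520573] [-3.14045075  0.20559277 -3.06358837] 0.02780554696114655 [-2.93528116 -1.56997226 -3.34167326] [-0.40894314  1.10763624 -0.09777754]
```

View pics/c6.png

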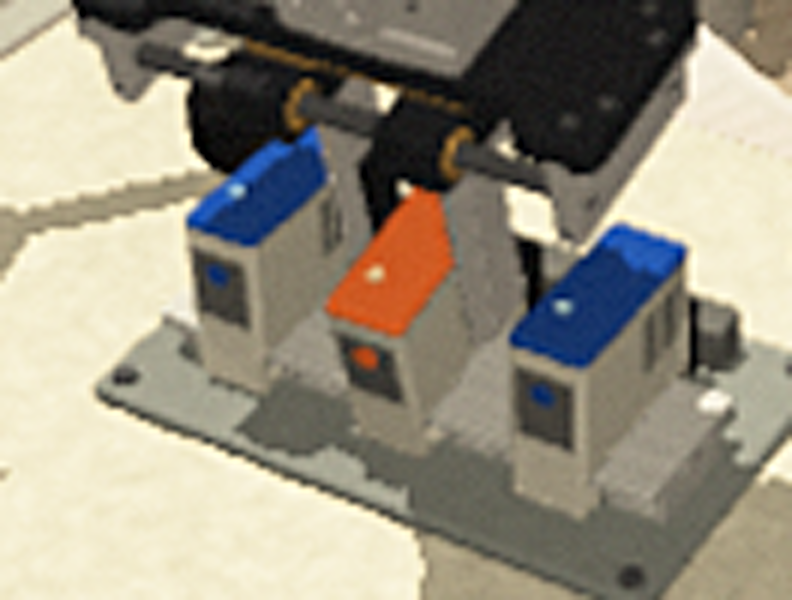

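The module is rocking up with the tool and its cap is visibly tilted. The dock and the blue modules haven't moved.

>>> arm_command:
  deltas:
    - {"grip":0.0,"offset":[0.0009,0,-0.0011],"delta_rot":[0,-1.7,0]}
    - {"grip":0.0,"offset":[0.0018,0,-0.0022],"delta_rot":[0,-3.4,0]}
    - {"grip":0.0,"offset":[0.0027,0,-0.0034],"delta_rot":[0,-5.1,0]}
    - {"grip":0.0,"offset":[0.0035,0,-0.0045],"delta_rot":[0,-6.8,0]}
    - {"grip":0.0,"offset":[0.0035,0,-0.0045],"delta_rot":[0,-6.8,0]}

```text
clock: 10.05
position: [0.5121, 0.1466, 0.0891]
tcp_rot: [-3.14, 0.326, -3.063]
wrist_force: [-0.4, -0.4, -2.4]
gripper_width: 0.028
gripper_force: 29.9
```

Run:
```python
from h import *
s=observe();print(s['position'],s['tcp_rot'],s['gripper_width'],s['wrist_force'],s['moment'])
p=np.array(s['position']);Rt=R.from_euler('xyz',s['tcp_rot']);a=np.radians(4.4);x=np.array([np.cos(a),np.sin(a),0])
rows([(p-.005*x,Rt),(p-.010*x,Rt),(p-.016*x,Rt),(p-.02*x+[0,0,.05],Rt)])
```

```text
[0.5120753  0.14656736 0.08906007] [-3.14047413  0.32567056 -3.06325349] 0.028036550319440107 [-0.41605739 -0.43582999 -2.38697025] [0.01393051 0.47867801 0.01685069]
[0.005, 0.0, -0.002] [0.0, 0.0, 0.0]
[0.009, 0.0, -0.003] [0.0, 0.0, 0.0]
[0.015, 0.0, -0.005] [0.0, 0.0, 0.0]
[0.003, -0.0, -0.054] [0.0, 0.0, 0.0]
```

>>> arm_command:
  deltas:
    - {"grip":0.0,"offset":[0.0025,0,-0.001],"delta_rot":[0,0,0]}
    - {"grip":0.0,"offset":[0.005,0,-0.002],"delta_rot":[0,0,0]}
    - {"grip":0.0,"offset":[0.0075,0,-0.0026],"delta_rot":[0,0,0]}
    - {"grip":0.0,"offset":[0.01,0,-0.0035],"delta_rot":[0,0,0]}
    - {"grip":0.0,"offset":[0.0125,0,-0.0043],"delta_rot":[0,0,0]}
    - {"grip":0.0,"offset":[0.015,0,-0.005],"delta_rot":[0,0,0]}
    - {"grip":0.0,"offset":[0.015,0,-0.005],"delta_rot":[0,0,0]}

```text
clock: 10.75
position: [0.4963, 0.1453, 0.0891]
tcp_rot: [-3.141, 0.326, -3.064]
wrist_force: [-0.7, -0.2, -2.3]
gripper_width: 0.0279
gripper_force: 30.0
```

Run:
```python
from h import *
d=snap('scene','scene5');s=observe();print(s['position'],s['tcp_rot'],s['gripper_width'],s['wrist_force'],s['moment'])
im=d['color'][190:290,180:312,::-1]
cv2.imwrite('pics/c7.png',cv2.resize(im,None,fx=6,fy=6,interpolation=cv2.INTER_CUBIC))
p=np.array(s['position']);Rt=R.from_euler('xyz',s['tcp_rot']);a=np.radians(4.4);x=np.array([np.cos(a),np.sin(a),0])
rows([(p-.004*x+[0,0,.01],Rt),(p-.02*x+[0,0,.05],Rt),(p-.02*x+[0,0,.10],pose(94.4))])
```

```text
[0.49648515 0.14546599 0.08914736] [-3.14110908  0.32620896 -3.06352418] 0.027617733274811197 [ 0.34413242  0.05760441 -2.52981869] [-0.03477846  0.40527865 -0.00391714]
[0.001, -0.0, -0.011] [0.0, 0.0, 0.0]
[0.003, -0.0, -0.054] [0.0, 0.0, 0.0]
[-0.013, -0.0, -0.101] [-0.0, 18.7, 0.1]
```

View pics/c7.png

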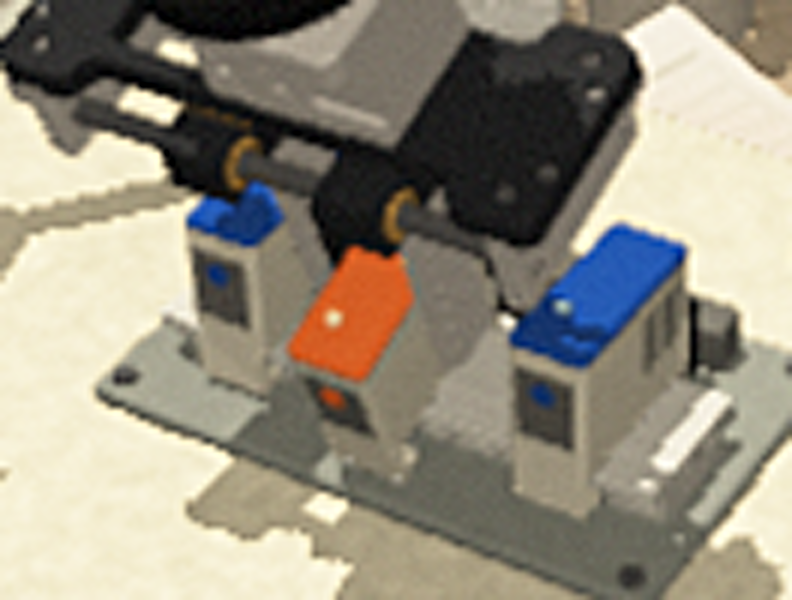

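The module is drawn forward off the rail and the dock hasn't moved, so I'll lift it.

>>> arm_command:
  deltas:
    - {"grip":0.0,"offset":[0.001,0,-0.006],"delta_rot":[0,0,0]}
    - {"grip":0.0,"offset":[0.002,0,-0.015],"delta_rot":[0,0,0]}
    - {"grip":0.0,"offset":[0.003,0,-0.03],"delta_rot":[0,0,0]}
    - {"grip":0.0,"offset":[0.003,0,-0.054],"delta_rot":[0,0,0]}
    - {"grip":0.0,"offset":[-0.003,0,-0.075],"delta_rot":[0,5,0]}
    - {"grip":0.0,"offset":[-0.008,0,-0.095],"delta_rot":[0,11,0]}
    - {"grip":0.0,"offset":[-0.013,0,-0.101],"delta_rot":[0,18.7,0]}
    - {"grip":0.0,"offset":[-0.013,0,-0.101],"delta_rot":[0,18.7,0]}

```text
clock: 11.6
position: [0.4792, 0.1445, 0.191]
tcp_rot: [3.141, -0.001, -3.064]
wrist_force: [1.5, -0.4, -2.7]
gripper_width: 0.0275
gripper_force: 30.0
```

Run:
```python
from h import *
d=snap('scene','scene6');s=observe();print(s['position'],s['tcp_rot'],s['gripper_width'],s['wrist_force'])
cv2.imwrite('pics/c8.png',cv2.resize(d['color'][120:345,130:430,::-1],None,fx=2.6,fy=2.6,interpolation=cv2.INTER_CUBIC))
p=np.array(s['position'])
rows([([.47,.02,p[2]],pose(94)),([.471,-.061,p[2]],pose(94)),([.471,-.061,.095],pose(94))])
```

```text
[0.47810692 0.14359219 0.189595  ] [-3.14008549e+00  1.50897988e-03 -3.06541992e+00] 0.028393369966318343 [ 0.12429954 -0.32992394 -2.98580499]
[0.017, -0.123, 0.0] [-0.1, 0.1, 0.4]
[0.023, -0.203, 0.0] [-0.1, 0.1, 0.4]
[0.023, -0.203, 0.095] [-0.1, 0.1, 0.4]
```

View pics/c8.png

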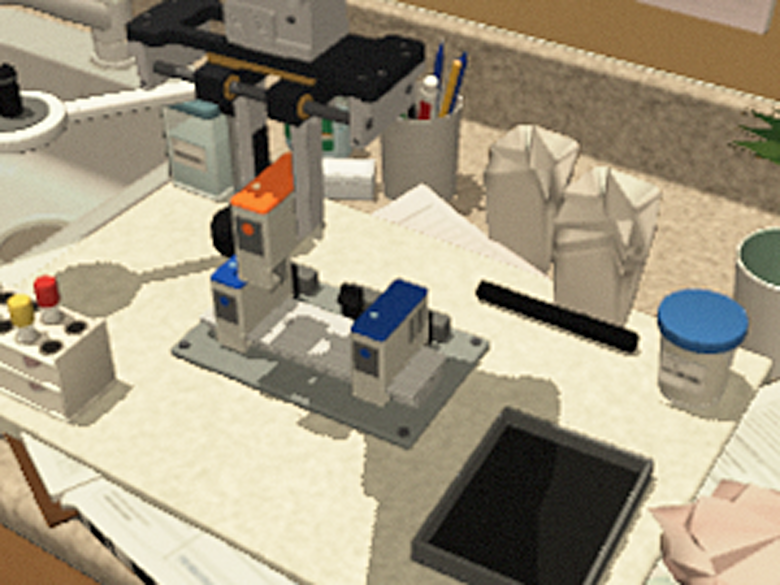

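The module hangs upright, both blue modules are still seated and the lamp is away at the left. I'll carry it to the tray.

>>> arm_command:
  deltas:
    - {"grip":0.0,"offset":[0.005,-0.03,0],"delta_rot":[0,0,0]}
    - {"grip":0.0,"offset":[0.01,-0.07,0],"delta_rot":[0,0,0]}
    - {"grip":0.0,"offset":[0.015,-0.11,0],"delta_rot":[0,0,0]}
    - {"grip":0.0,"offset":[0.018,-0.15,0],"delta_rot":[0,0,0]}
    - {"grip":0.0,"offset":[0.022,-0.185,0.01],"delta_rot":[0,0,0]}
    - {"grip":0.0,"offset":[0.023,-0.203,0.04],"delta_rot":[0,0,0]}
    - {"grip":0.0,"offset":[0.023,-0.203,0.075],"delta_rot":[0,0,0]}
    - {"grip":0.0,"offset":[0.023,-0.203,0.095],"delta_rot":[-0.1,0.1,0.4]}

```text
clock: 12.45
position: [0.4672, -0.0609, 0.0921]
tcp_rot: [-3.142, -0.002, -3.072]
wrist_force: [-0.3, 0.3, -1.3]
gripper_width: 0.028
gripper_force: 30.0
```

>>> arm_command:
  deltas:
    - {"grip":0.0,"offset":[0,0,0],"delta_rot":[0,0,0]}
    - {"grip":0.0,"offset":[0,0,0.008],"delta_rot":[0,0,0]}
    - {"grip":0.0,"offset":[0,0,0.013],"delta_rot":[0,0,0]}
    - {"grip":0.0,"offset":[0,0,0.017],"delta_rot":[0,0,0]}
    - {"grip":0.0,"offset":[0,0,0.017],"delta_rot":[0,0,0]}

```text
clock: 12.95
position: [0.4694, -0.0602, 0.0771]
tcp_rot: [3.14, -0.001, -3.071]
wrist_force: [0.6, 0.2, -2.0]
gripper_width: 0.0278
gripper_force: 30.0
```

Run:
```python
from h import *
d=snap('scene','scene7');s=observe();print(s['position'],s['tcp_rot'],s['gripper_width'],s['wrist_force'])
cv2.imwrite('pics/c9.png',cv2.resize(d['color'][200:380,230:430,::-1],None,fx=3.3,fy=3.3,interpolation=cv2.INTER_CUBIC))
```

```text
[ 0.46949872 -0.06026093  0.07725997] [ 3.14035096e+00 -1.41264370e-03 -3.07075587e+00] 0.02803991303169709 [ 0.90581753 -0.21834657 -2.9510008 ]
```

View pics/c9.png

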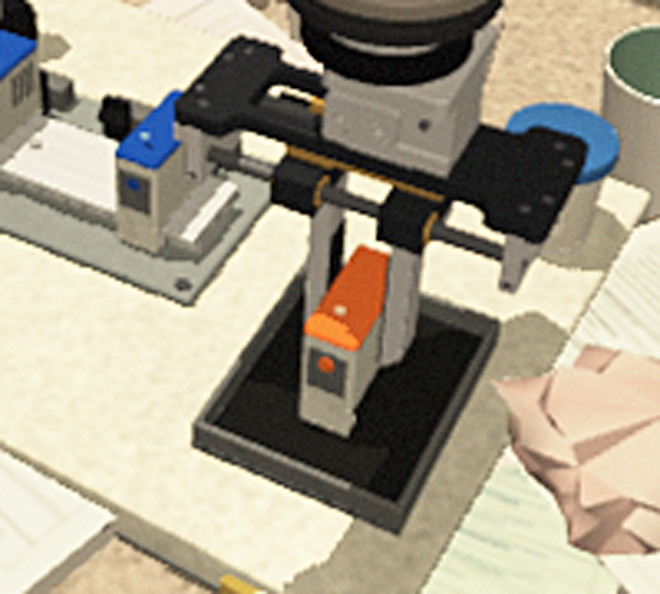

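The module is upright and centred in the tray, just above the mat. I'll lower it until contact.

>>> arm_command:
  deltas:
    - {"grip":0.0,"offset":[0,0,0.001],"delta_rot":[0,0,0]}
    - {"grip":0.0,"offset":[0,0,0.002],"delta_rot":[0,0,0]}
    - {"grip":0.0,"offset":[0,0,0.003],"delta_rot":[0,0,0]}
    - {"grip":0.0,"offset":[0,0,0.004],"delta_rot":[0,0,0]}
    - {"grip":0.0,"offset":[0,0,0.004],"delta_rot":[0,0,0]}

```text
clock: 13.5
position: [0.4693, -0.0604, 0.0729]
tcp_rot: [3.14, -0.002, -3.071]
wrist_force: [-0.0, -0.4, -2.1]
gripper_width: 0.0277
gripper_force: 30.0
```

>>> arm_command:
  deltas:
    - {"grip":0.0,"offset":[0,0,0.001],"delta_rot":[0,0,0]}
    - {"grip":0.0,"offset":[0,0,0.001],"delta_rot":[0,0,0]}
    - {"grip":0.0,"offset":[0,0,0.001],"delta_rot":[0,0,0]}

```text
clock: 13.8
position: [0.4694, -0.0604, 0.072]
tcp_rot: [3.14, -0.002, -3.071]
wrist_force: [1.0, -0.8, -1.6]
gripper_width: 0.0281
gripper_force: 30.0
```

>>> arm_command:
  deltas:
    - {"grip":0.0,"offset":[0,0,0.0005],"delta_rot":[0,0,0]}
    - {"grip":0.0,"offset":[0,0,0.001],"delta_rot":[0,0,0]}
    - {"grip":0.0,"offset":[0,0,0.001],"delta_rot":[0,0,0]}

```text
clock: 14.1
position: [0.4696, -0.0603, 0.0713]
tcp_rot: [3.14, -0.001, -3.071]
wrist_force: [-0.8, 0.2, 4.9]
gripper_width: 0.0279
gripper_force: 30.0
```

>>> arm_command:
  deltas:
    - {"grip":0.03,"offset":[0,0,0],"delta_rot":[0,0,0]}
    - {"grip":0.034,"offset":[0,0,0],"delta_rot":[0,0,0]}
    - {"grip":0.044,"offset":[0,0,0],"delta_rot":[0,0,0]}
    - {"grip":0.05,"offset":[0,0,0],"delta_rot":[0,0,0]}
    - {"grip":0.05,"offset":[0,0,0],"delta_rot":[0,0,0]}
    - {"grip":0.05,"offset":[0,0,-0.02],"delta_rot":[0,0,0]}
    - {"grip":0.05,"offset":[0,0,-0.05],"delta_rot":[0,0,0]}
    - {"grip":0.05,"offset":[0,0,-0.09],"delta_rot":[0,0,0]}

```text
clock: 14.9
position: [0.4686, -0.0607, 0.1611]
tcp_rot: [3.141, -0.005, -3.071]
wrist_force: [-0.1, 0.9, -0.0]
gripper_width: 0.0501
gripper_force: 0.0
```

>>> arm_command:
  deltas:
    - {"grip":0.05,"offset":[0,0,-0.03],"delta_rot":[0,0,0]}
    - {"grip":0.05,"offset":[0,0,-0.03],"delta_rot":[0,0,0]}
    - {"grip":0.05,"offset":[0,0,-0.03],"delta_rot":[0,0,0]}

```text
clock: 15.2
position: [0.4698, -0.0601, 0.1913]
tcp_rot: [3.14, -0.0, -3.07]
wrist_force: [-0.4, -0.1, -0.5]
gripper_width: 0.05
gripper_force: 0.0
```

Run:
```python
from h import *
d=snap('scene','scene8');s=observe();print(s['position'],s['wrist_force'])
cv2.imwrite('pics/c10.png',cv2.resize(d['color'][120:380,90:430,::-1],None,fx=2.3,fy=2.3,interpolation=cv2.INTER_CUBIC))
```

```text
[ 0.46929104 -0.06021989  0.190578  ] [-0.00222432  0.58516052  0.52158093]
```

View pics/c10.png

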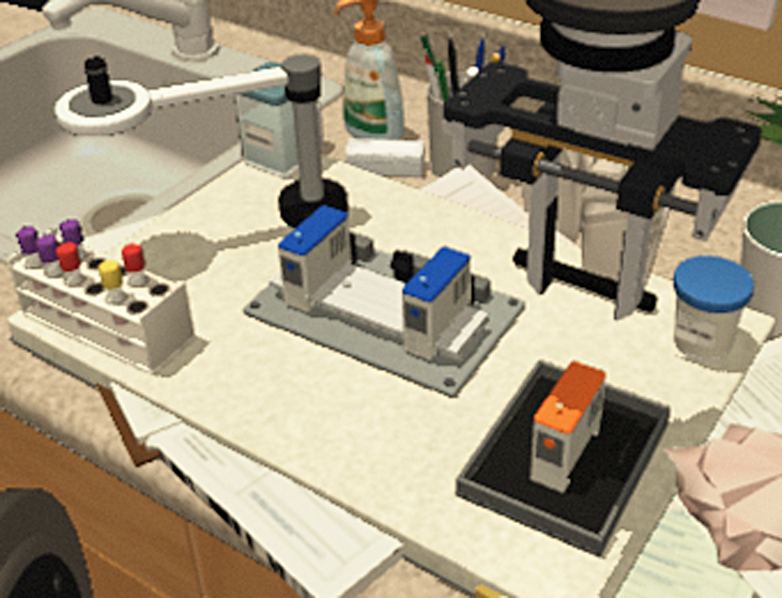

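The orange module stands upright in the tray at (568,425), both blue modules are seated, the lamp is clear and the gripper is free.

```bash
python3 -c "
from station import job_done
print(job_done())"
```

```text
the job is handed in; nothing more can be done
None
```

The job is handed in (no verdict came back): in the last picture the lamp is swung well clear, the orange module stands upright in the tray, both blue modules are clipped on, and the dock has not visibly moved.

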